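Catch the dry-box lid and ease it shut

ROBOT

A 6-joint arm with a two-finger parallel gripper is mounted at the origin on a cart in front of the work surface, level with it; the furniture and walls round the work are solid. World frame = base frame: x ahead of the robot, y to its left, z up, the work surface at z = 0. Lengths are in m, angles in rad, forces in N, time in s.
With the tool pointing down it reaches from about 0.2 to 0.875 m from the base axis. Payload 3.4 kg.
Tool frame: the origin (TCP) lies at the very end of the fingers, on their centre line; the grasp point (between the pads) lies tcp_to_grasp behind it (tcp_to_grasp is the distance from the TCP to the grasp point, in m); z points along the fingers, y is the line along which they close (so a half turn about z gives the same grasp; the last joint's range is limited). The gripper opens to 94 mm and grips with 3 to 60 N. Pads are 16 mm wide; open, the fingers measure 119 mm over their backs; the gripper's body (75 mm by 177 mm) begins 78 mm behind the grasp point.
Start: joints at [1.075, 0.276, 1.505, -0, 1.361, -0.121], TCP at [0.211, 0.535, 0.205] pointing down, gripper open.
Joint ranges: [-2.89, 2.89], [-0.75, 2.08], [0.22, 2.7], [-1.18, 4.32], [0.11, 2.71], [-2.7, 2.7]. Speed limits (rad/s): [2.57, 2.57, 3.14, 3.14, 3.14, 3.14].

INTERFACE

Orientations are given as [roll, pitch, yaw] about the fixed x, y, z axes, in that order (R = Rz(yaw) Ry(pitch) Rx(roll)).
In Python, from rig import observe, get_image, camera_params, close_job, tcp_to_grasp gives the robot as it stands. The module is installed in compiled form; this text tells all that it offers.
- The arm moves only by the tool play_rows, never from a script. Its argument "deltas" is a list of rows, each a list of 7 numbers: the turn, a rotation vector about the tool's x, y, z in degrees, then the shift along the tool's x, y, z in cm, then the opening in per cent of the stroke, from 0 (shut) to 100 (fully open). In form: [[rx, ry, rz, tx, ty, tz, fingers], ...]. A call has 1 to 8 rows; each row is the pose to reach, as a shift and turn from the pose commanded when the call began, along the tool's axes at that moment; what a row does not reach only later rows make up. A row lasts 1/8 s, in which the tool goes at most 62.5 mm and 10.7 degrees, less where a joint would pass 70% of its speed; a pose out of reach is approached as far as the arm can. A call with a gripper value outside its range is refused whole. The fingers move at their own pace and stop on an object; "force" is the grip in N (left out, the last holds). Time passes only in rows, so rows that repeat a pose let the fingers close. It gives the time, the measured TCP pose, the force, the opening and the grip force at its end, in the units of the state.
- observe(): the state, without advancing time (a new reading comes with each control period).
- get_image(name): name is "scene" or "top" or "wrist"; returns the picture (384x512x3 uint8, red, green, blue); there is no depth.
- camera_params(name): a dict with "fx", "fy", "cx", "cy" (pixels), "cam_to_world" (4x4, takes a point from camera to world coordinates). Camera axes: x right, y up, looking along -z (the intrinsics and any distortion apply to the point x, -y, -z); pixel columns grow to the right and rows downward; lengths in m; the calibration is good to about 2 mm. A picture is of the moment at which its call begins: read the wrist's pose just before it. camera_params takes no time and is no camera call; for the wrist camera it gives the pose at the moment of the call.
- close_job(): hands the job in; it is judged then, once.
The state is a dict: "time": time; "joint_pos": joint angles; "qd": joint speeds; "effort": joint torques, N m; "tool_pos": TCP position; "ee_rot": TCP orientation; "wrist_force": force on the tool from outside, world axes, zero at the start; "wrist_torque": the same for the moment, N m; "gripper_width": finger opening in m; "grasp_force": force on a finger pad.
Only numpy, scipy, OpenCV 4.12 (cv2) and the standard library are available. Lean on these libraries where they do the work, as an engineer would, in place of code of your own. Each camera call takes 0.05 s, during which the arm holds its last target. There are 200 camera calls.

TASK

The clear lid of the dry box stands open, leaning back past upright. Close it without gripping it: tip it forward with a fingertip, catch it on a finger at once as it comes over, and let it down on that finger until it lies fully shut, without ever letting it drop or bang. Do not jar or touch the opened phone and the small board lying loose in the box, and leave the pot, the spool and the tweezers beside it where they are.

Things in the scene. Friction and masses are not known exactly. Their poses are not given: they have to be found in the camera images.
- case: the dry box, fixed to the bench: grey plastic, 136 mm deep (its x), 216 mm wide (its y), rim 88 mm high, walls 5 mm, open at the top, black foam inside up to 41 mm; a humidity dial (34 mm across, 4 mm proud) low at the right of the front face. Origin: centre of the underside. Its +x points to the hinged back, away from the robot (turned up to 0.35 rad), z up
- lid_panel: the lid: clear panel in an aluminium frame, 6 mm thick, 220 mm wide, about 0.3 kg; a lift tab 110 mm wide in the middle of its free edge. Shut, the tab reaches 28 mm in front of the box, so a finger fits under it there. Origin: on the hinge line, mid width. Its -x runs along the lid to the tab's edge, 168 mm away; its z is the outer face's normal (up when shut); mid-plane at z = 0
- lid (a joint): lid angle, rad: 0 fully shut (level), 1.57 upright, stop at 1.85 (leaning back). No damper, only slight hinge friction (0.03 N m): near upright it stays where it is left; more than about 0.2 rad from upright it falls by its own weight, forward and shut or back to the stop. When level, some 1.3 N upward at the tab carries it
- tab_edge (a point): middle of the free edge of the lid's tab, mid-thickness, 168 mm from the hinge line
- hinge_mid (a point): middle of the hinge line, on the box: 72 mm behind the box's centre and 91 mm above the bench; the hinge line runs along the box's y
- phone: opened phone frame, 156 x 76 x 9 mm, lying loose on the foam in the box, near the back, long side along the box's width; origin at the centre of its underside
- board: small green circuit board, 24 x 36 x 10 mm, lying loose on the foam near the front wall; origin at the centre of its underside
- pot: white plastic pot with a lid, 48 mm across, 74 mm tall, standing to the left of the box; origin at the centre of its underside
- spool: wire spool with green flanges, 58 mm across, 30 mm tall, standing to the right of the box; origin at the centre of its underside
- tweezers: steel tweezers, 122 mm long, 10 mm wide, 11 mm high, lying to the right of the box; origin at the centre of the underside
There are look-alikes about, which are no part of the job. What is meant by the pot is not black, and is the smaller of those in its own colour.

How it is judged:
By the outcome, as a careful person would: the job done as asked, in the order asked, and still so for the second after the job is handed in, with the robot touching nothing.
It also fails if it takes over 46 s, if anything falls off the work surface, if the arm or the gripper's body presses on something with over 40 N, if the wrist force passes 120 N, or if a joint passes its speed limit or range.

## Working session

There is one attempt and no reset: what is moved stays moved. The work goes in short steps, Python scripts to look and compute and a tool call to move; the robot and the scene stay as the last step left them, time stands still between calls to the robot, and variables do not carry over. Pictures are saved under pics/ and viewed, at most 10 in all, crops included, and the job is handed in when it is done.

Besides the shell and the picture viewer there is one more tool, called after "Emit:" in YAML: its name, and indented under it one key for each argument. play_rows: Moves the arm, as the interface text tells. Its arguments: {"type":"object","properties":{"deltas":{"type":"array"},"force":{"type":"number"}},"required":["deltas"]}

```bash
mkdir -p pics
python3 - <<'E'
from rig import *
import cv2,numpy as np
print(observe(),tcp_to_grasp)
for n in("scene","top"):
    im=get_image(n);cv2.imwrite(f"pics/{n}0.png",im[:,:,::-1]);np.save(f"pics/{n}0.npy",im)
    p=camera_params(n);print(n,p)
E
```

```text
{'time': 0.0, 'joint_pos': array([ 1.07503866e+00,  2.76578309e-01,  1.50613643e+00, -6.65848079e-06,
        1.36070424e+00, -1.20985580e-01]), 'qd': array([-1.21093388e-03, -3.51898340e-04,  7.22576442e-04, -9.84894742e-04,
        3.63938595e-04,  2.98010601e-05]), 'effort': array([ 6.70145710e-05, -4.04588234e+01, -2.37225133e+01,  7.04200636e-02,
        3.46286211e-02, -1.17607092e-04]), 'tool_pos': array([0.2102062 , 0.53457551, 0.20461296]), 'ee_rot': array([-3.13977889e+00, -2.13958549e-04,  2.76682177e+00]), 'wrist_force': array([-0.01667693,  0.01693022,  0.04644655]), 'wrist_torque': array([0.03279399, 0.02223412, 0.03339833]), 'grasp_force': 0.0, 'gripper_width': 0.09378213196243879} 0.0188
scene {'fx': 354.0253521988542, 'fy': 354.0253521988542, 'cx': 251.74780263316606, 'cy': 189.2709546276569, 'cam_to_world': array([[ 0.6100617 ,  0.46307826, -0.64294887, -0.07378713],
       [-0.79221524,  0.34129772, -0.50587634, -0.48555559],
       [-0.01482335,  0.81796968,  0.57507032,  0.62487813],
       [ 0.        ,  0.        ,  0.        ,  1.        ]])}
top {'fx': 447.6126356834816, 'fy': 447.6126356834816, 'cx': 251.3404362291476, 'cy': 186.0573510629777, 'cam_to_world': array([[-0.02406066,  0.99016776, -0.13780021,  0.40477434],
       [-0.99951392, -0.02109291,  0.02295674,  0.01261517],
       [ 0.01982442,  0.13828558,  0.99019397,  1.05614012],
       [ 0.        ,  0.        ,  0.        ,  1.        ]])}
```

View pics/scene0.png

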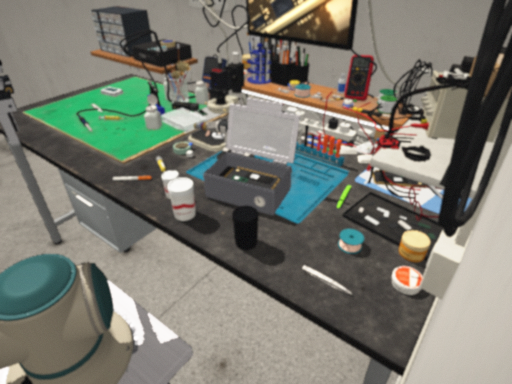

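View pics/top0.png

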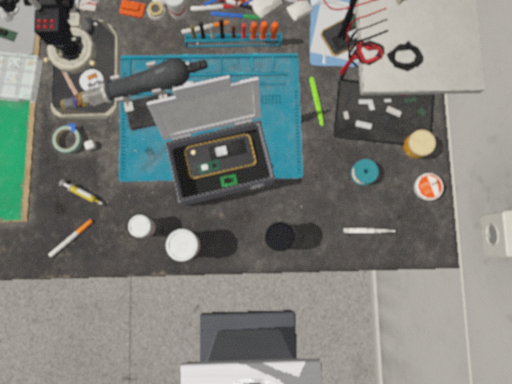

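The scene view shows the box at about (248,180), with its lid standing up behind it. The top view shows the box rim at about (167–272, 122–202), rotated a little. The small white pot is at (141,226), the larger white one at (183,245), the black decoy at (280,236), the green spool at (365,171) and the tweezers at (370,231).

Run:
```python
import cv2,numpy as np
a=cv2.imread("pics/top0.png")[60:220,130:290];b=cv2.imread("pics/scene0.png")[90:220,190:320]
cv2.imwrite("pics/crop0.png",np.hstack([cv2.resize(a,(400,400),interpolation=3),cv2.resize(b,(400,400),interpolation=3)]))
```

```text
(no output)
```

View pics/crop0.png

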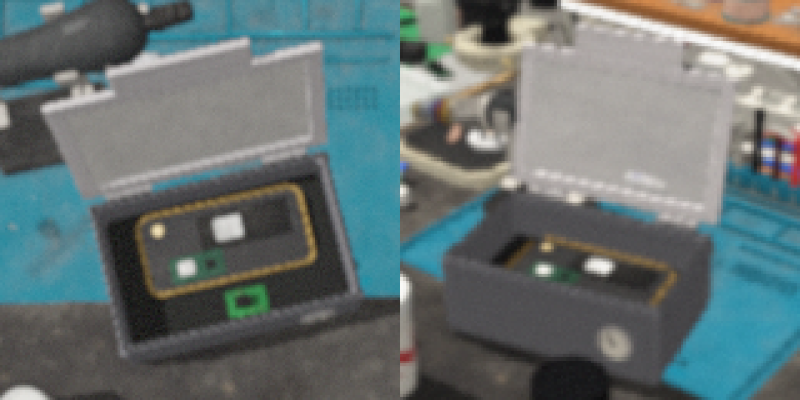

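```bash
cat > h.py <<'E'
import numpy as np,cv2
from rig import *
def ray(n,uv,P=None):
    p=P or camera_params(n);T=p["cam_to_world"]
    d=T[:3,:3]@np.array([(uv[0]-p["cx"])/p["fx"],-(uv[1]-p["cy"])/p["fy"],-1]);return T[:3,3],d
def plane(n,uv,z):
    o,d=ray(n,uv);return o+d*(z-o[2])/d[2]
def proj(n,X):
    p=camera_params(n);T=p["cam_to_world"];c=T[:3,:3].T@(np.asarray(X)-T[:3,3])
    return np.array([p["cx"]-p["fx"]*c[0]/c[2],p["cy"]+p["fy"]*c[1]/c[2]])
def two(a,b):
    (o1,d1),(o2,d2)=ray("top",a),ray("scene",b)
    s=np.linalg.lstsq(np.c_[d1,-d2],o2-o1,rcond=None)[0];A=o1+d1*s[0];B=o2+d2*s[1];return (A+B)/2,np.linalg.norm(A-B)
E
python3 - <<'E'
from h import *
np.set_printoptions(precision=4,suppress=True)
C=np.array([plane("top",u,.088) for u in[(166.8,142.8),(260.4,122),(273.2,178),(179.2,202.8)]])
print(C)
for i in range(4):print(np.linalg.norm(C[i]-C[(i+1)%4]))
c=C.mean(0);ax=(C[0]+C[1]-C[2]-C[3]);ay=(C[0]+C[3]-C[1]-C[2])
y1=np.arctan2(ax[1],ax[0]);y2=np.arctan2(-ay[0],ay[1]);print(c,y1,y2)
for a,b in [((173.2,88),(190+577*0-400*0,0))]:pass
s=lambda u,v:(190+(u-400)*.325,90+v*.325)
t=lambda u,v:(130+u/2.5,60+v/2.5)
print("tabL",two(t(108,70),s(575,28)));print("tabR",two(t(250,38),s(690,45)))
print("shoulderL",two(t(45,108),s(522,42)))
print("shoulderR",two(t(325,42),s(738,72)))
for u in[(141,226),(183,245),(280,236)]:print(plane("top",u,.074))
print(plane("top",(365,171),.03),plane("top",(345,231),.01),plane("top",(395,231),.01))
E
```

```text
[[ 0.6398  0.1743  0.088 ]
 [ 0.6833 -0.0335  0.088 ]
 [ 0.5563 -0.0582  0.088 ]
 [ 0.5062  0.1473  0.088 ]]
0.2123185436929453
0.12931657703595184
0.2114935088391477
0.1362677081599634
[0.5964 0.0575 0.088 ] 0.19587689858877308 0.2225928015219725
tabL (array([0.7053, 0.1374, 0.2461]), np.float64(0.0034018844710781587))
tabR (array([0.7313, 0.028 , 0.2454]), np.float64(0.002976339099181279))
shoulderL (array([0.6835, 0.1874, 0.2276]), np.float64(0.001358360567235723))
shoulderR (array([ 0.73  , -0.0274,  0.234 ]), np.float64(0.0019753953472912184))
[0.4588 0.2323 0.074 ]
[0.4155 0.1412 0.074 ]
[ 0.43   -0.0701  0.074 ]
[ 0.5775 -0.2778  0.03  ] [ 0.4397 -0.228   0.01  ] [ 0.4369 -0.3456  0.01  ]
```

```bash
cat >> h.py <<'E'
from scipy.spatial.transform import Rotation as Ro
PSI=.215;H=np.array([.666,.0728,.091]);EX=np.array([np.cos(PSI),np.sin(PSI),0]);EY=np.array([-EX[1],EX[0],0]);EZ=np.array([0,0,1.])
def rows(goals,grip):
    "goals: (X from hinge, Z world, tilt deg); prints rows from the present measured pose"
    s=observe();p=s["tool_pos"];R=Ro.from_euler("xyz",s["ee_rot"])
    print("t",round(s["time"],2),"X,Y,Z",np.round([(p-H)@EX,(p-H)@EY,p[2]],4),"F",np.round(s["wrist_force"],1),"w",round(s["gripper_width"],4),"q",np.round(s["joint_pos"],2))
    for (X,Z,t),g in zip(goals,grip):
        c,k=np.cos(np.radians(t)),np.sin(np.radians(t))
        G=Ro.from_matrix(np.c_[EY,EX*c+EZ*k,EX*k-EZ*c]);q=H+X*EX;q=np.array([q[0],q[1],Z])
        rv=np.degrees((R.inv()*G).as_rotvec());d=R.inv().apply(q-p)*100
        print("[%s, %g],"%(", ".join("%.1f"%v for v in rv)+", "+", ".join("%.2f"%v for v in d),g))
E
python3 -c "
from h import *
rows([(.05,.32,0)],[43])"
```

```text
t 0.1 X,Y,Z [-0.3467  0.5484  0.2047] F [-0.  -0.   0.1] w 0.0944 q [ 1.07  0.28  1.51 -0.    1.36 -0.12]
[-0.1, 0.0, 56.2, -63.47, -23.53, -11.50, 43],
```

Emit:
play_rows:
  deltas:
    - [0, 0, 0, 0, 0, -6, 43]
    - [0, 0, 5, -4, -1.5, -11.5, 43]
    - [0, 0, 12, -9.5, -3.5, -11.5, 43]
    - [0, 0, 18, -15, -5.6, -11.5, 43]
    - [0, 0, 23, -20.6, -7.6, -11.5, 43]
    - [0, 0, 28, -26, -9.6, -11.5, 43]
    - [0, 0, 33, -31.6, -11.7, -11.5, 43]
    - [0, 0, 37, -37, -13.7, -11.5, 43]

```text
time: 1.1
tool_pos: [0.5058, 0.2706, 0.3201]
ee_rot: [-3.141, -0.0, 2.118]
wrist_force: [0.2, 1.3, 0.2]
gripper_width: 0.0405
grasp_force: 0.0
```

```bash
python3 -c "
from h import *
rows([(.05,.32,0)],[43])"
```

```text
t 1.1 X,Y,Z [-0.1144  0.2274  0.3201] F [0.2 1.3 0.2] w 0.0405 q [ 0.37  0.23  1.29  0.    1.62 -0.18]
[-0.0, -0.0, 19.1, -26.86, 8.11, -0.00, 43],
```

Emit:
play_rows:
  deltas:
    - [0, 0, 4, -5.5, 1.6, 0, 43]
    - [0, 0, 8, -11, 3.3, 0, 43]
    - [0, 0, 12, -16.5, 5, 0, 43]
    - [0, 0, 16, -22, 6.6, 0, 43]
    - [0, 0, 19.1, -26.9, 8.1, 0, 43]
    - [0, 0, 19.1, -26.9, 8.1, 0, 43]

```text
time: 1.85
tool_pos: [0.7165, 0.0819, 0.3174]
ee_rot: [-3.138, 0.0, 1.783]
wrist_force: [-1.2, 0.3, -1.3]
gripper_width: 0.0403
grasp_force: 0.0
```

```bash
python3 -c "
from h import *
rows([(.05,.232,0),(.05,.232,0)],[43,43])
out=[]
for n in('scene','top','wrist'):
    im=get_image(n)[:,:,::-1].copy();cv2.imwrite(f'pics/{n}1.png',im);out.append(im)
    print(n,proj(n,observe()['tool_pos']))
a=cv2.resize(out[0][60:210,180:330],(400,400),interpolation=3);b=cv2.resize(out[2],(400,300));b=np.vstack([b,np.zeros((100,400,3),np.uint8)])
cv2.imwrite('pics/c1.png',np.hstack([a,b]))"
```

```text
t 1.85 X,Y,Z [ 0.0512 -0.0019  0.3174] F [-1.2  0.3 -1.3] w 0.0403 q [ 0.02  0.49  0.91 -0.    1.75 -0.19]
[-0.2, 0.0, -0.1, 0.19, -0.10, 8.54, 43],
[-0.2, 0.0, -0.1, 0.19, -0.10, 8.54, 43],
scene [264.36143797  76.72132048]
top [196.41228411  68.22770374]
wrist [254.03042321 234.3547897 ]
```

View pics/c1.png

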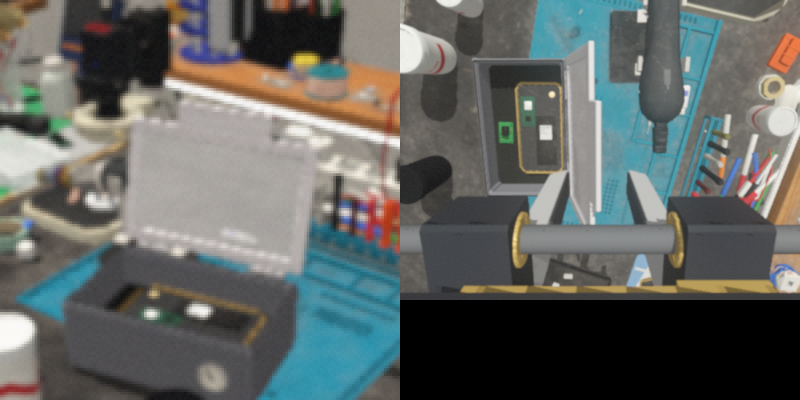

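The wrist view shows the lid edge-on between the two fingertips (568 and 632, row 175 of the crop), with the tab edge at column ~600, rows ~100–210. The fixed scene view does not show the arm. I'll check the tab's position from the wrist image.

```bash
python3 -c "
from h import *
for u,v in((593,100),(602,210),(582,40),(590,222)):
    q=plane('wrist',((u-400)*1.28,v*1.28),.2525);print(q,(q-H)@EX,(q-H)@EY)
a=cv2.imread('pics/top0.png').astype(int)-cv2.imread('pics/top1.png');print((abs(a).sum(2)>60).sum())
w=cv2.imread('pics/wrist1.png')[30:300,170:380];cv2.imwrite('pics/w1.png',cv2.resize(w,None,fx=2.2,fy=2.2,interpolation=3))"
```

```text
[0.69692099 0.13840508 0.2525    ] 0.044205755297444776 0.0574976971929323
[0.72877045 0.03472286 0.2525    ] 0.053201585107465185 -0.05059237551612916
[0.67675842 0.18617467 0.2525    ] 0.034698917500060794 0.10846909349948479
[0.71984043 0.01926817 0.2525    ] 0.0411799544720091 -0.06378605149043262
79703
```

View pics/w1.png

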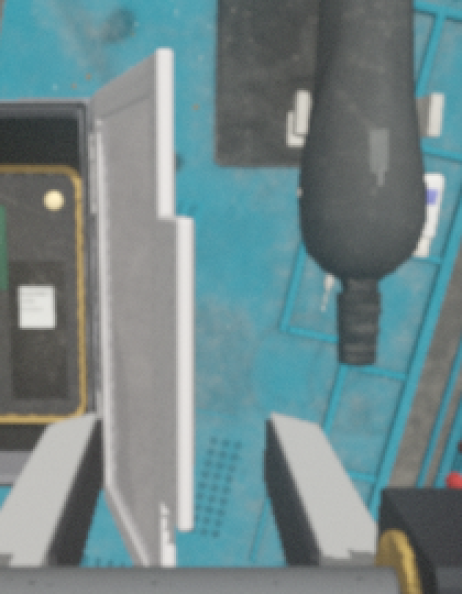

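The tab edge is centred between the fingertips and parallel to them. Next I lower the fingers so one is on each side of it.

Emit:
play_rows:
  deltas:
    - [0, 0, 0, 0.1, 0, 3, 43]
    - [0, 0, 0, 0.2, 0, 6, 43]
    - [0, 0, 0, 0.2, 0, 8.5, 43]
    - [0, 0, 0, 0.2, 0, 8.5, 38]
    - [0, 0, 0, 0.2, 0, 8.5, 34]
    - [0, 0, 0, 0.2, 0, 8.5, 34]

```text
time: 2.75
tool_pos: [0.7145, 0.0876, 0.2375]
ee_rot: [3.138, 0.0, 1.788]
wrist_force: [-0.3, -0.1, -0.3]
gripper_width: 0.0321
grasp_force: 0.0
```

```bash
python3 -c "
from h import *
rows([(x,.232,0) for x in(.04,.03,.02,.01,0)],[34]*5)
im=get_image('wrist')[:,:,::-1].copy();cv2.imwrite('pics/w2.png',im)"
```

```text
t 2.75 X,Y,Z [0.0505 0.0041 0.2375] F [-0.3 -0.1 -0.3] w 0.0321 q [ 0.03  0.49  1.1   0.    1.56 -0.19]
[0.2, 0.0, 0.1, -0.41, -1.06, 0.55, 34],
[0.2, 0.0, 0.1, -0.41, -2.06, 0.54, 34],
[0.2, 0.0, 0.1, -0.40, -3.06, 0.54, 34],
[0.2, 0.0, 0.1, -0.40, -4.06, 0.54, 34],
[0.2, 0.0, 0.1, -0.40, -5.06, 0.53, 34],
```

View pics/w2.png

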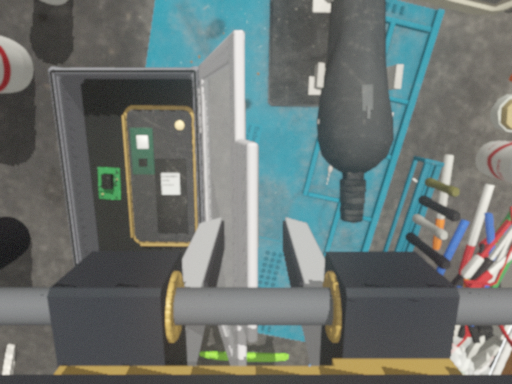

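The tab stands between the fingers (left finger at (205,235), right at (303,235)) and nothing is touching. Next I push forward with the back finger.

Emit:
play_rows:
  deltas:
    - [0.2, 0, 0, -0.4, -0.8, 0.5, 34]
    - [0.2, 0, 0, -0.4, -1.6, 0.5, 34]
    - [0.2, 0, 0, -0.4, -2.4, 0.5, 34]
    - [0.2, 0, 0, -0.4, -3.2, 0.5, 34]
    - [0.2, 0, 0, -0.4, -4.0, 0.5, 34]
    - [0.2, 0, 0, -0.4, -4.8, 0.5, 34]
    - [0.2, 0, 0, -0.4, -5.5, 0.5, 34]
    - [0.2, 0, 0, -0.4, -6.0, 0.5, 34]

```text
time: 3.8
tool_pos: [0.6557, 0.0703, 0.2305]
ee_rot: [-3.138, -0.0, 1.788]
wrist_force: [0.3, -0.1, 0.8]
gripper_width: 0.032
grasp_force: 0.1
```

```bash
python3 -c "
from h import *
rows([(x,.232,0) for x in(-.02,-.03,-.04,-.05)],[34]*5)
im=get_image('wrist')[:,:,::-1].copy();cv2.imwrite('pics/w3.png',im)"
```

```text
t 3.8 X,Y,Z [-0.0106 -0.0003  0.2305] F [ 0.3 -0.1  0.8] w 0.032 q [ 0.    0.4   1.26 -0.    1.49 -0.22]
[-0.2, -0.0, 0.1, 0.03, -0.94, -0.15, 34],
[-0.2, -0.0, 0.1, 0.03, -1.94, -0.14, 34],
[-0.2, -0.0, 0.1, 0.03, -2.94, -0.14, 34],
[-0.2, -0.0, 0.1, 0.03, -3.94, -0.13, 34],
```

View pics/w3.png

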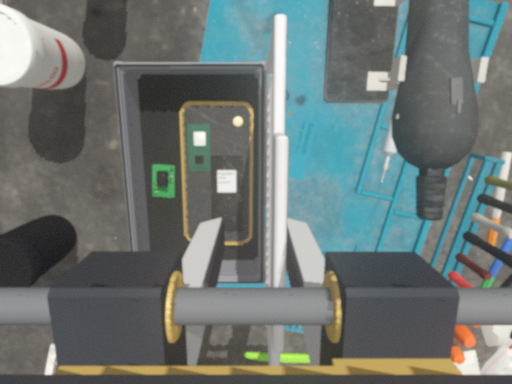

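The lid is now about upright (tab edge at column ~280) and resting on the back finger. I'll narrow the gap and take it over onto the front finger.

Emit:
play_rows:
  deltas:
    - [-0.2, 0, 0, 0, -0.4, 0, 30]
    - [-0.2, 0, 0, 0, -0.8, 0, 26]
    - [-0.2, 0, 0, 0, -1.3, 0, 25]
    - [-0.2, 0, 0, 0, -1.8, 0.1, 25]
    - [-0.2, 0, 0, 0, -2.3, 0.2, 25]
    - [-0.2, 0, 0, 0, -2.8, 0.3, 25]
    - [-0.2, 0, 0, 0, -3.3, 0.4, 25]
    - [-0.2, 0, 0, 0, -3.6, 0.5, 25]

```text
time: 4.85
tool_pos: [0.6206, 0.0625, 0.2256]
ee_rot: [-3.142, -0.0, 1.788]
wrist_force: [-1.0, -0.8, -0.0]
gripper_width: 0.0237
grasp_force: 0.1
```

```bash
cat >> h.py <<'E'
def low(th,tau,w,e=.016):
    a=np.pi/2-np.radians(tau);d=np.array([np.cos(a),-np.sin(a)]);n=np.array([np.sin(a),np.cos(a)]);t=np.array([np.sin(th),np.cos(th)])
    E=np.array([-.168*np.cos(th),.091+.168*np.sin(th)]);c=E-.003*t+e*d+w/2*n
    return c[0],c[1],tau
E
python3 -c "
from h import *
im=get_image('wrist')[:,:,::-1].copy();cv2.imwrite('pics/w4.png',im)
L=[(1.2,0,.026),(1.17,2,.03),(1.14,4,.034),(1.11,6,.038),(1.08,8,.042),(1.05,10,.046),(1.02,12,.05),(.99,14,.054)]
rows([low(*l) for l in L],[round(l[2]/.00944) for l in L])"
```

```text
t 4.9 X,Y,Z [-0.0469 -0.0003  0.2254] F [-0.1 -0.8 -0.1] w 0.0234 q [-0.01  0.34  1.36 -0.    1.44 -0.23]
[-0.0, -0.0, 0.1, 0.03, -0.38, -0.50, 3],
[-2.0, -0.0, 0.1, 0.03, -0.58, -0.36, 3],
[-4.0, -0.0, 0.1, 0.03, -0.79, -0.22, 4],
[-6.0, -0.0, 0.1, 0.03, -0.99, -0.08, 4],
[-8.0, -0.0, 0.1, 0.03, -1.19, 0.06, 4],
[-10.0, -0.0, 0.1, 0.04, -1.38, 0.20, 5],
[-12.0, -0.0, 0.1, 0.04, -1.58, 0.33, 5],
[-14.0, -0.0, 0.1, 0.04, -1.77, 0.46, 6],
```

View pics/w4.png

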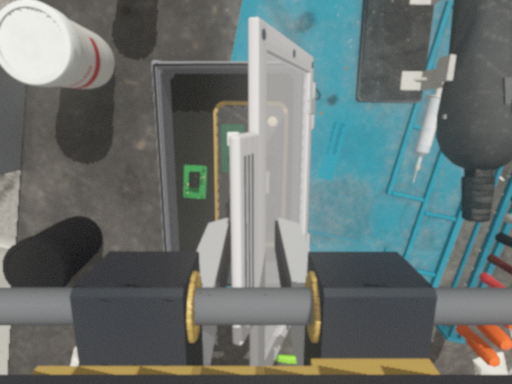

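The lid has come over and its tab edge (columns ~232–245) rests on the front finger. Next I lower it, tilting the tool and widening the fingers as it goes.

```bash
python3 -c "
from h import *
L=[(1.19,0,.026),(1.17,2,.03),(1.14,4,.034),(1.11,6,.038),(1.08,8,.042),(1.05,10,.046),(1.02,12,.05),(.99,14,.054)]
rows([low(*l,e=.019) for l in L],[round(l[2]/.000944) for l in L])"
```

```text
t 4.9 X,Y,Z [-0.0469 -0.0003  0.2254] F [-0.1 -0.8 -0.1] w 0.0234 q [-0.01  0.34  1.36 -0.    1.44 -0.23]
[-0.0, -0.0, 0.1, 0.03, -0.53, -0.14, 28],
[-2.0, -0.0, 0.1, 0.03, -0.57, -0.06, 32],
[-4.0, -0.0, 0.1, 0.03, -0.77, 0.08, 36],
[-6.0, -0.0, 0.1, 0.03, -0.96, 0.22, 40],
[-8.0, -0.0, 0.1, 0.03, -1.15, 0.36, 44],
[-10.0, -0.0, 0.1, 0.04, -1.33, 0.49, 49],
[-12.0, -0.0, 0.1, 0.04, -1.52, 0.63, 53],
[-14.0, -0.0, 0.1, 0.04, -1.70, 0.76, 57],
```

Emit:
play_rows:
  deltas:
    - [0, 0, 0, 0, -0.4, -0.1, 28]
    - [-2, 0, 0, 0, -0.6, -0.05, 32]
    - [-4, 0, 0, 0, -0.8, 0.1, 36]
    - [-6, 0, 0, 0, -1.0, 0.2, 40]
    - [-8, 0, 0, 0, -1.15, 0.35, 44]
    - [-10, 0, 0, 0, -1.35, 0.5, 49]
    - [-12, 0, 0, 0, -1.5, 0.65, 53]
    - [-14, 0, 0, 0, -1.7, 0.75, 57]

```text
time: 5.9
tool_pos: [0.6041, 0.0589, 0.2182]
ee_rot: [2.896, 0.0, 1.788]
wrist_force: [-0.6, -0.2, -0.5]
gripper_width: 0.053
grasp_force: 0.3
```

```bash
python3 -c "
from h import *
s=observe();print(Ro.from_euler('xyz',s['ee_rot']).apply([0,0,1]))
im=get_image('wrist')[:,:,::-1].copy();cv2.imwrite('pics/w5.png',im)
L=[(.95,16,.058),(.91,18,.062),(.87,20,.066),(.83,22,.07),(.79,24,.074),(.75,26,.078),(.71,28,.082),(.67,30,.086)]
rows([low(*l,e=.019) for l in L],[round(l[2]/.000944) for l in L])"
```

```text
[ 0.23716506  0.05224244 -0.97006364]
t 5.95 X,Y,Z [-6.510e-02 -1.000e-04  2.177e-01] F [-2.4 -0.3 -0.5] w 0.0535 q [-0.06  0.18  1.63  0.07  1.09 -0.3 ]
[-2.0, -0.0, 0.1, 0.01, -0.24, 0.15, 61],
[-4.0, -0.0, 0.1, 0.01, -0.59, 0.30, 66],
[-6.0, -0.0, 0.1, 0.01, -0.94, 0.46, 70],
[-8.0, -0.0, 0.1, 0.01, -1.28, 0.63, 74],
[-10.0, -0.0, 0.1, 0.01, -1.62, 0.81, 78],
[-12.0, -0.1, 0.1, 0.01, -1.95, 0.99, 83],
[-14.0, -0.1, 0.1, 0.02, -2.27, 1.19, 87],
[-16.0, -0.1, 0.1, 0.02, -2.58, 1.38, 91],
```

View pics/w5.png

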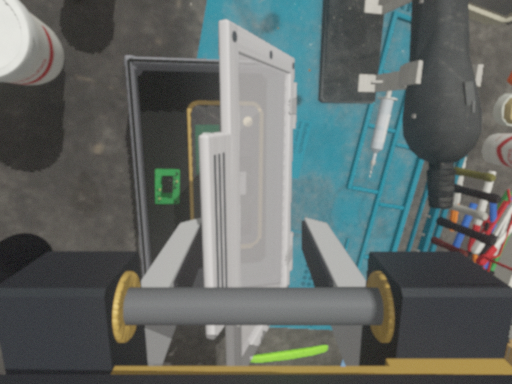

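The tab edge (column ~205) still lies on the front finger (inner edge ~200), and the ~2 N reading is the lid's weight. I'll keep lowering.

Emit:
play_rows:
  deltas:
    - [-2, 0, 0, 0, -0.25, 0.15, 61]
    - [-4, 0, 0, 0, -0.6, 0.3, 66]
    - [-6, 0, 0, 0, -0.95, 0.45, 70]
    - [-8, 0, 0, 0, -1.3, 0.65, 74]
    - [-10, 0, 0, 0, -1.6, 0.8, 78]
    - [-12, 0, 0, 0, -1.95, 1.0, 83]
    - [-14, 0, 0, 0, -2.25, 1.2, 87]
    - [-16, 0, 0, 0, -2.6, 1.4, 91]

```text
time: 6.95
tool_pos: [0.5828, 0.0543, 0.1981]
ee_rot: [2.618, 0.0, 1.788]
wrist_force: [-0.4, -0.1, -1.1]
gripper_width: 0.085
grasp_force: 0.4
```

```bash
python3 -c "
from h import *
s=observe();print(Ro.from_euler('xyz',s['ee_rot']).apply([0,0,1]))
L=[(.63,32,.09),(.59,34,.09),(.55,36,.09),(.51,38,.09),(.47,40,.09),(.43,40,.09),(.39,40,.09),(.35,40,.09)]
rows([low(*l,e=.019) for l in L],[round(l[2]/.000944) for l in L])"
```

```text
[ 0.48857581  0.10786716 -0.86582813]
t 6.95 X,Y,Z [-0.0852 -0.0004  0.1981] F [-0.4 -0.1 -1.1] w 0.085 q [-0.15  0.04  1.95  0.29  0.67 -0.55]
[-2.0, -0.1, 0.1, 0.04, -0.50, 0.04, 95],
[-4.0, -0.1, 0.1, 0.04, -1.04, 0.18, 95],
[-6.0, -0.1, 0.1, 0.04, -1.58, 0.33, 95],
[-8.0, -0.1, 0.1, 0.04, -2.11, 0.51, 95],
[-10.0, -0.1, 0.1, 0.04, -2.64, 0.71, 95],
[-10.0, -0.1, 0.1, 0.04, -3.19, 1.10, 95],
[-10.0, -0.1, 0.1, 0.04, -3.72, 1.51, 95],
[-10.0, -0.1, 0.1, 0.04, -4.23, 1.94, 95],
```

```bash
python3 -c "
from h import *
L=[(.64,31,.088)]+[(x,32,.09) for x in(.6,.56,.52,.48,.44,.4,.36)]
rows([low(*l,e=.019) for l in L],[round(l[2]/.000944) for l in L])"
```

```text
t 6.95 X,Y,Z [-0.0852 -0.0004  0.1981] F [-0.4 -0.1 -1.1] w 0.085 q [-0.15  0.04  1.95  0.29  0.67 -0.55]
[-1.0, -0.1, 0.1, 0.04, -0.48, 0.05, 93],
[-2.0, -0.1, 0.1, 0.04, -0.95, 0.26, 95],
[-2.0, -0.1, 0.1, 0.04, -1.55, 0.58, 95],
[-2.0, -0.1, 0.1, 0.04, -2.13, 0.91, 95],
[-2.0, -0.1, 0.1, 0.04, -2.70, 1.27, 95],
[-2.0, -0.1, 0.1, 0.04, -3.25, 1.65, 95],
[-2.0, -0.1, 0.1, 0.04, -3.79, 2.06, 95],
[-2.0, -0.1, 0.1, 0.04, -4.31, 2.48, 95],
```

Emit:
play_rows:
  deltas:
    - [-1, 0, 0, 0, -0.45, 0.05, 93]
    - [-2, 0, 0, 0, -0.95, 0.25, 95]
    - [-2, 0, 0, 0, -1.55, 0.6, 95]
    - [-2, 0, 0, 0, -2.1, 0.9, 95]
    - [-2, 0, 0, 0, -2.7, 1.25, 95]
    - [-2, 0, 0, 0, -3.25, 1.65, 95]
    - [-2, 0, 0, 0, -3.8, 2.05, 95]
    - [-2, 0, 0, 0, -4.3, 2.5, 95]

```text
time: 7.95
tool_pos: [0.5588, 0.0489, 0.1546]
ee_rot: [2.583, 0.0, 1.788]
wrist_force: [-1.5, -0.1, -1.0]
gripper_width: 0.0892
grasp_force: 0.6
```

```bash
python3 -c "
from h import *
L=[(x,32,.09) for x in(.33,.3,.27,.24,.21,.18,.15,.12)]
rows([low(*l,e=.019) for l in L],[round(l[2]/.000944) for l in L])
im=get_image('wrist')[:,:,::-1].copy();cv2.imwrite('pics/w6.png',im)"
```

```text
t 7.95 X,Y,Z [-0.1098 -0.0005  0.1546] F [-1.5 -0.1 -1. ] w 0.0892 q [-0.18  0.05  2.1   0.43  0.51 -0.73]
[-0.0, -0.1, 0.1, 0.05, -0.38, 0.26, 95],
[-0.0, -0.1, 0.1, 0.05, -0.76, 0.59, 95],
[-0.0, -0.1, 0.1, 0.05, -1.13, 0.94, 95],
[-0.0, -0.1, 0.1, 0.05, -1.49, 1.29, 95],
[-0.0, -0.1, 0.1, 0.05, -1.84, 1.65, 95],
[-0.0, -0.1, 0.1, 0.05, -2.18, 2.03, 95],
[-0.0, -0.1, 0.1, 0.05, -2.51, 2.41, 95],
[-0.0, -0.1, 0.1, 0.05, -2.82, 2.80, 95],
```

Emit:
play_rows:
  deltas:
    - [0, 0, 0, 0, -0.4, 0.25, 95]
    - [0, 0, 0, 0, -0.75, 0.6, 95]
    - [0, 0, 0, 0, -1.15, 0.95, 95]
    - [0, 0, 0, 0, -1.5, 1.3, 95]
    - [0, 0, 0, 0, -1.85, 1.65, 95]
    - [0, 0, 0, 0, -2.2, 2.05, 95]
    - [0, 0, 0, 0, -2.5, 2.4, 95]
    - [0, 0, 0, 0, -2.8, 2.8, 95]

```text
time: 9.0
tool_pos: [0.5503, 0.0469, 0.1162]
ee_rot: [2.583, 0.0, 1.788]
wrist_force: [-0.7, -0.1, -2.0]
gripper_width: 0.089
grasp_force: 0.5
```

```bash
python3 -c "
from h import *
L=[(x,32,.09) for x in(.11,.1,.085,.07,.055,.04,.025,.01)]
rows([low(*l,e=.019) for l in L],[round(l[2]/.000944) for l in L])
im=get_image('wrist')[:,:,::-1].copy();cv2.imwrite('pics/w7.png',im)"
```

```text
t 9.0 X,Y,Z [-0.1186 -0.0006  0.1162] F [-0.7 -0.1 -2. ] w 0.089 q [-0.19  0.09  2.18  0.56  0.41 -0.87]
[0.0, -0.0, 0.1, 0.06, -0.15, 0.14, 95],
[0.0, -0.0, 0.1, 0.06, -0.25, 0.28, 95],
[0.0, -0.0, 0.1, 0.06, -0.40, 0.48, 95],
[0.0, -0.0, 0.1, 0.06, -0.55, 0.69, 95],
[0.0, -0.0, 0.1, 0.06, -0.69, 0.89, 95],
[0.0, -0.0, 0.1, 0.06, -0.83, 1.10, 95],
[0.0, -0.0, 0.1, 0.06, -0.97, 1.32, 95],
[0.0, -0.0, 0.1, 0.06, -1.10, 1.53, 95],
```

Emit:
play_rows:
  deltas:
    - [0, 0, 0, 0, -0.15, 0.15, 95]
    - [0, 0, 0, 0, -0.25, 0.3, 95]
    - [0, 0, 0, 0, -0.35, 0.4, 95]
    - [0, 0, 0, 0, -0.45, 0.55, 95]
    - [0, 0, 0, 0, -0.55, 0.7, 95]
    - [0, 0, 0, 0, -0.65, 0.8, 95]
    - [0, 0, 0, 0, -0.75, 0.95, 95]
    - [0, 0, 0, 0, -0.8, 1.0, 95]

```text
time: 10.05
tool_pos: [0.5489, 0.0466, 0.1037]
ee_rot: [2.583, 0.0, 1.788]
wrist_force: [-0.1, 0.3, -1.3]
gripper_width: 0.0893
grasp_force: 0.5
```

```bash
python3 -c "
from h import *
L=[(x,32,.09) for x in(.04,.03,.02,.01,.0,-.01,-.02,-.03)]
rows([low(*l,e=.019) for l in L],[round(l[2]/.000944) for l in L])
im=get_image('wrist')[:,:,::-1].copy();cv2.imwrite('pics/w8.png',im)"
```

```text
t 10.05 X,Y,Z [-0.12   -0.0006  0.1037] F [-0.1  0.3 -1.3] w 0.0893 q [-0.2   0.11  2.2   0.61  0.38 -0.94]
[0.0, -0.1, 0.1, 0.06, -0.04, 0.12, 95],
[0.0, -0.1, 0.1, 0.06, -0.13, 0.26, 95],
[0.0, -0.1, 0.1, 0.06, -0.22, 0.40, 95],
[0.0, -0.1, 0.1, 0.06, -0.31, 0.54, 95],
[0.0, -0.1, 0.1, 0.06, -0.40, 0.69, 95],
[0.0, -0.1, 0.1, 0.06, -0.49, 0.83, 95],
[0.0, -0.1, 0.1, 0.06, -0.57, 0.98, 95],
[0.0, -0.1, 0.1, 0.06, -0.65, 1.12, 95],
```

Emit:
play_rows:
  deltas:
    - [0, 0, 0, 0, -0.05, 0.1, 95]
    - [0, 0, 0, 0, -0.1, 0.2, 95]
    - [0, 0, 0, 0, -0.15, 0.3, 95]
    - [0, 0, 0, 0, -0.2, 0.4, 95]
    - [0, 0, 0, 0, -0.3, 0.5, 95]
    - [0, 0, 0, 0, -0.35, 0.6, 95]
    - [0, 0, 0, 0, -0.4, 0.7, 95]
    - [0, 0, 0, 0, -0.4, 0.7, 95]

```text
time: 11.1
tool_pos: [0.5491, 0.0468, 0.0956]
ee_rot: [2.583, -0.0, 1.788]
wrist_force: [0.2, -0.2, 0.2]
gripper_width: 0.0893
grasp_force: 0.0
```

```bash
python3 -c "
from h import *
L=[(x,32,.09) for x in(-.01,-.02,-.03)]
rows([low(*l,e=.019) for l in L],[round(l[2]/.000944) for l in L])
out=[]
im=get_image('wrist')[:,:,::-1].copy();cv2.imwrite('pics/w9.png',im)
sc=get_image('scene')[:,:,::-1].copy();cv2.imwrite('pics/s9.png',sc)
b=cv2.resize(sc[110:230,180:320],(400,343),interpolation=3)
a=cv2.resize(im,(400,300));a=np.vstack([a,np.zeros((43,400,3),np.uint8)])
cv2.imwrite('pics/c9.png',np.hstack([a,b]))"
```

```text
t 11.1 X,Y,Z [-0.1198 -0.0005  0.0956] F [ 0.2 -0.2  0.2] w 0.0893 q [-0.19  0.12  2.21  0.65  0.36 -0.98]
[-0.0, -0.1, 0.1, 0.05, -0.08, 0.13, 95],
[-0.0, -0.1, 0.1, 0.05, -0.16, 0.28, 95],
[-0.0, -0.1, 0.1, 0.05, -0.24, 0.42, 95],
```

Emit:
play_rows:
  deltas:
    - [0, 0, 0, 0, -0.4, 0.1, 95]
    - [0, 0, 0, 0, -0.9, 0.1, 95]
    - [0, 0, 0, 0, -1.4, 0, 95]
    - [0, 0, 0, 0, -1.6, -2, 95]
    - [0, 0, 0, 0, -1.6, -6, 95]
    - [0, 0, 0, 0, -1.6, -10, 95]
    - [0, 0, 0, 0, -1.6, -14, 95]
    - [0, 0, 0, 0, -1.6, -14, 95]

```text
time: 12.2
tool_pos: [0.4639, 0.0272, 0.2088]
ee_rot: [2.577, 0.003, 1.787]
wrist_force: [-0.3, -0.4, 0.0]
gripper_width: 0.0893
grasp_force: 0.0
```

```bash
python3 -c "
from h import *
rows([],[])
im=get_image('wrist')[:,:,::-1].copy()
sc=get_image('scene')[:,:,::-1].copy();cv2.imwrite('pics/s10.png',sc)
b=cv2.resize(sc[110:230,180:320],(400,343),interpolation=3)
a=cv2.resize(im,(400,300));a=np.vstack([a,np.zeros((43,400,3),np.uint8)])
cv2.imwrite('pics/c10.png',np.hstack([a,b]))"
```

```text
t 12.2 X,Y,Z [-0.2071 -0.0014  0.2088] F [-0.3 -0.4  0. ] w 0.0893 q [-0.33 -0.18  2.15  0.43  0.73 -0.81]
```

View pics/c10.png

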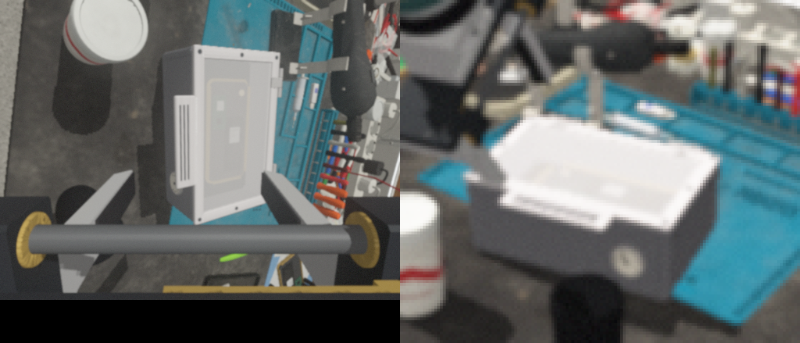

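The lid lies flat on the box in both views, with the tab at about (183,155) in the wrist crop. The gripper is clear of everything, so I'm handing in.

```bash
python3 -c "
from rig import *
print(close_job())"
```

```text
the job is handed in; nothing more can be done
None
```

The lid is fully shut: I tipped it forward with the back finger, caught it on the front finger and let it down under control, and handed the job in with the gripper clear at about 12 s.

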